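# Fit the sieve into the bayonet ring of the straining stand

## Robot

A 6-joint arm with a two-finger parallel gripper is mounted at the origin on a cart in front of the work surface, level with it; the furniture and walls round the work are solid. World frame = base frame: x ahead of the robot, y to its left, z up, the work surface at z = 0. Lengths are in m, angles in degrees, forces in N, time in s.
With the tool pointing down it reaches from about 0.4 to 0.825 m from the base axis. Payload 7 kg.
Tool frame: the origin (TCP) lies between the finger pads; the fingertips stand 22 mm ahead of it and the grasp point (between the pads) lies 3 mm ahead of it; z points along the fingers, y is the line along which they close (so a half turn about z gives the same grasp; the last joint's range is limited). The gripper opens to 88 mm and grips with 3 to 60 N. Pads are 19 mm wide; open, the fingers measure 130 mm over their backs; the gripper's body (78 mm by 193 mm) begins 47 mm behind the grasp point.
Start: joints at [79.59, 20.546, 0.682, 0, -70.136, -16.507], TCP at [0.306, 0.602, 0.212] pointing down, gripper open.
Joint ranges: [-176.03, 176.03], [-82.01, 121.73], [-58.28, 71.71], [-173.87, 95.51], [-174.79, -0.11], [-173.66, 173.66]. Speed limits (degrees/s): [136.94, 136.94, 172.46, 180, 180, 180].

## Interface

Orientations are given as [roll, pitch, yaw] about the fixed x, y, z axes, in that order (R = Rz(yaw) Ry(pitch) Rx(roll)).
In Python, from plant import ctrl gives the robot as it stands.
- The arm moves only by the tool apply_moves, never from a script. Its argument "targets" is a list of rows, each an object with "travel": the shift along the tool's x, y, z in mm, a list of three; "roll": the turn about the tool's z in degrees; "jaw": the finger opening in mm, from 0 to 87.6. In form: [{"travel": [tx, ty, tz], "roll": roll, "jaw": jaw}, ...]. A call has 1 to 10 rows; each row shifts and turns the commanded pose from where the row before left it, along the tool's axes as they then stand; what a row does not reach is not made up. A row lasts 1/10 s, in which the tool goes at most 50 mm and 8.59 degrees, less where a joint would pass 70% of its speed; a pose out of reach is approached as far as the arm can. A call with a gripper value outside its range is refused whole. The fingers move at their own pace and stop on an object; the grip force is fixed at half the most. Time passes only in rows, so rows that do not move let the fingers close. It gives the time, the measured TCP pose, the force, the opening and the grip force at its end, in the units of the state.
- ctrl.get_obs(): the state, without advancing time (a new reading comes with each control period).
- ctrl.snapshot(name): name is "scene" or "top" or "wrist"; returns the picture (420x560x3 uint8, red, green, blue); there is no depth.
- ctrl.calibration(name): a dict with "K" (3x3 intrinsics, pixels), "extrinsics" (4x4, takes a point from camera to world coordinates); the wrist camera has in their place "hand_eye" (4x4, takes a point from camera to tool coordinates, whose origin is the TCP and whose axes are the flange's). Camera axes: x right, y down, z forward; pixel columns grow to the right and rows downward; lengths in m; the calibration is good to about 2 mm. A picture is of the moment at which its call begins: read the wrist's pose just before it. calibration takes no time and is no camera call.
- ctrl.close_job(): hands the job in; it is judged then, once.
The state is a dict: "clock": time; "joint_pos": joint angles; "qvel": joint speeds; "tau": joint torques, N m; "tool_pos": TCP position; "orientation": TCP orientation; "force": force on the tool from outside, world axes, zero at the start; "moment": the same for the moment, N m; "opening": finger opening in m; "gripper_force": force on a finger pad.
Only numpy, scipy, OpenCV 4.12 (cv2) and the standard library are available. Lean on these libraries where they do the work, as an engineer would, in place of code of your own. Each camera call takes 0.05 s, during which the arm holds its last target. There are 200 camera calls.

## Task

Lift the steel sieve straight up out of its green caddy without dragging or tipping the caddy, and hang it in the blue ring of the straining stand, its three orange lugs going down through the three gaps between the claws. Then turn it clockwise (seen from above) under the claws until the lugs drop into the locking notches, and let go. Leave the caddy, the bowl under the stand, the mug, the cream jar and the red box where they are.

Things in the scene. Friction and masses are not known exactly. Their poses are not given: they have to be found in the camera images.
- sieve_grip (a point): Centre of the black grip bar over the loose steel sieve (pan 94 mm diameter, 36 mm deep; 0.15 to 0.31 kg), on the sieve's axis, 84 mm above its underside. Bar 92 mm long (this point's x), 16 wide (y), 16 high (z up), on two 5 mm posts at x = +-41 mm; below it 40 mm of open space down to the pan's rim. Pinch it in the middle across its width. Starts upright in the caddy.
- sieve_lugs (a point): Point on the sieve's axis level with the undersides of its lugs, 56 mm below sieve_grip, 28 mm above the sieve's underside; axes as sieve_grip. Three orange lugs stick out of the pan at 0, 120 and 240 deg about z from x: each 16 mm wide, 8 mm high, tips 61 mm from the axis. They are alike: any lug may use any gap.
- ring_seat (a point): Point on the axis of the stand's ring, level with its grey track (102 mm above the worktop); z up. Track 51 to 65 mm from the axis, blue outer wall to 69 mm, claw tops 19 mm above this point. Three entry gaps, 28 deg wide, open above, centred at 0, 120, 240 deg about z from this point's x: a lug lowered through a gap lands on the track, with about 4 mm sideways play.
- stand: The straining stand that carries the ring, stuck fast to the worktop on three steel legs (feet out to 94 mm from the axis); origin on the worktop under the ring's centre, axes as ring_seat.
- caddy: Loose green caddy (0.9 kg), foot 144 mm diameter, 8 mm thick, on which the sieve stands; origin at the centre of its underside, x towards one of three upright U guides (52 to 70 mm from the axis, at 0, 120, 240 deg, tops 66 mm above the worktop). The lugs stand in them with about 4 mm play; the sieve must rise 30 mm straight up before its lugs are clear.
- mixing_bowl: White bowl, 130 mm diameter, 58 mm high, standing loose under the ring; origin at the centre of its underside.
- mug: Red mug, 82 mm diameter, 85 mm high with a handle; origin at the centre of its underside.
- cream_jar: Lidded jar, 70 mm diameter, 79 mm high, white lid and blue label; origin at the centre of its underside.
- red_box: Small red carton, 47 x 72 x 48 mm; origin at the centre of its underside.
- notch (a point): Middle of one locking notch's floor, 7 mm below the track, 58 mm from the ring's axis, 45 deg clockwise of a gap; the others 120 deg on. White, 25 deg wide, three white dots on the claw above. From the gap the sieve turns clockwise only, under the claw (13 mm above the track); a lug can drop from about 41 deg on, and a solid blue block stops it at 49 deg.
There are look-alikes about, which are no part of the job. Leave any yellow look-alike of the part that bears sieve_grip alone.

How it is judged:
By the outcome, as a careful person would: the job done as asked, in the order asked, and still so for the second after the job is handed in, with the robot touching nothing.
It also fails if it takes over 45 s, if anything falls off the work surface, if the arm or the gripper's body presses on something with over 40 N, if the wrist force passes 120 N, or if a joint passes its speed limit or range.

## Working session

There is one attempt and no reset: what is moved stays moved. The work goes in short steps, Python scripts to look and compute and a tool call to move; the robot and the scene stay as the last step left them, time stands still between calls to the robot, and variables do not carry over. Pictures are saved under pics/ and viewed, at most 10 in all, crops included, and the job is handed in when it is done.

Besides the shell and the picture viewer there is one more tool, called after ">>>" as name([rows], argument=value, ...), one row to a line, values as JSON. apply_moves: Moves the arm, as the interface text tells. Its arguments: {"type":"object","properties":{"targets":{"type":"array","items":{"type":"object","properties":{"travel":{"type":"array","items":{"type":"number"}},"roll":{"type":"number"},"jaw":{"type":"number"}}}}},"required":["targets"]}

```bash
mkdir -p pics; ls; python3 - <<'E'
from plant import ctrl
import cv2,numpy as np
np.set_printoptions(precision=4,suppress=True)
o=ctrl.get_obs();print(o['tool_pos'],o['orientation'],o['clock'],o['opening'])
for n in("scene","top"):
    im=ctrl.snapshot(n);cv2.imwrite(f"pics/{n}0.png",im[:,:,::-1]);c=ctrl.calibration(n);print(n,c['K'],c['extrinsics'])
print(ctrl.calibration('wrist'))
E
```

```text
pics
[0.3054 0.6014 0.2108] [179.9063  -0.008  -26.9221] 0.0 0.08733556971882873
scene [[487.5557   0.     280.1669]
 [  0.     487.5557 202.6157]
 [  0.       0.       1.    ]] [[ 0.8412 -0.2584  0.475  -0.057 ]
 [-0.5405 -0.4271  0.7249 -0.6352]
 [ 0.0155 -0.8665 -0.4989  0.7201]
 [ 0.      0.      0.      1.    ]]
top [[396.2994   0.     276.5751]
 [  0.     396.2994 204.7667]
 [  0.       0.       1.    ]] [[-0.0087 -0.9915  0.1299  0.3885]
 [-1.      0.0092  0.0032  0.2391]
 [-0.0043 -0.1299 -0.9915  1.1242]
 [ 0.      0.      0.      1.    ]]
{'K': array([[313.9074,   0.    , 282.0217],
       [  0.    , 313.9074, 212.6361],
       [  0.    ,   0.    ,   1.    ]]), 'hand_eye': array([[-0.0007, -0.9639, -0.2663,  0.0714],
       [ 1.    , -0.0008,  0.0002,  0.0002],
       [-0.0004, -0.2663,  0.9639, -0.1718],
       [ 0.    ,  0.    ,  0.    ,  1.    ]])}
```

View pics/top0.png

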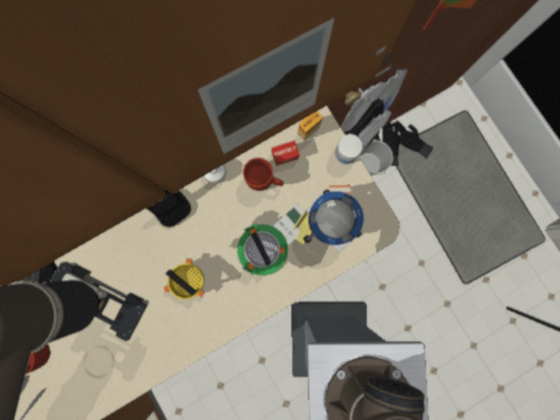

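View pics/scene0.png

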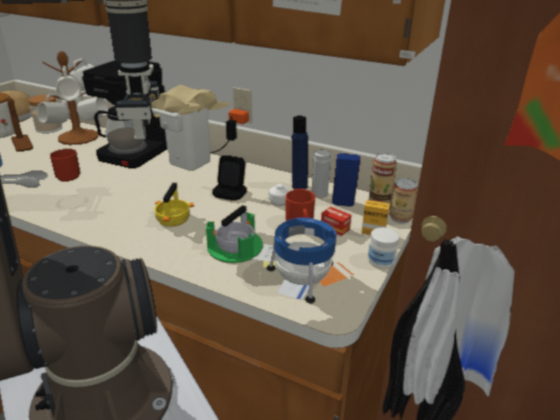

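Candidates for the grip bar: the bar over the steel sieve in the green caddy, top (262,247); the bar over the yellow look-alike, top (185,281). I choose the first. The blue ring is at top (336,218). The jar (349,148), box (285,153) and mug (259,173) lie behind.

```bash
cat > h.py <<'E'
from plant import ctrl
import cv2,numpy as np
from scipy.spatial.transform import Rotation as R
np.set_printoptions(precision=4,suppress=True)
def cam(n,o=None):
    c=ctrl.calibration(n)
    if n!='wrist': return c['K'],c['extrinsics']
    T=np.eye(4);T[:3,:3]=R.from_euler('xyz',o['orientation'],degrees=True).as_matrix();T[:3,3]=o['tool_pos']
    return c['K'],T@c['hand_eye']
def plane(K,E,uv,z):
    uv=np.atleast_2d(uv).astype(float)
    d=np.c_[uv,np.ones(len(uv))]@np.linalg.inv(K).T@E[:3,:3].T
    return (E[:3,3]+d*((z-E[2,3])/d[:,2])[:,None])[:,:2]
def proj(K,E,p):
    q=(np.atleast_2d(p)-E[:3,3])@E[:3,:3]@K.T
    return q[:,:2]/q[:,2:]
def totool(o,dw):  # world shift (mm) -> tool axes
    return R.from_euler('xyz',o['orientation'],degrees=True).inv().apply(dw)
E
python3 - <<'E'
from h import *
im=cv2.imread('pics/top0.png');K,E=cam('top')
cv2.imwrite('pics/crop1.png',cv2.resize(im[180:290,220:380],None,fx=5,fy=5,interpolation=cv2.INTER_CUBIC))
hsv=cv2.cvtColor(im,cv2.COLOR_BGR2HSV)
b=cv2.inRange(hsv,(100,120,40),(125,255,255));b[:,:290]=0;b[:170]=0;b[260:]=0;b[:,380:]=0
c=max(cv2.findContours(b,0,1)[0],key=cv2.contourArea);(x,y),r=cv2.minEnclosingCircle(c);print('ring',x,y,r,plane(K,E,(x,y),.115))
g=cv2.inRange(hsv,(50,120,40),(85,255,255));g[:,:225]=0;g[:,300:]=0
c=max(cv2.findContours(g,0,1)[0],key=cv2.contourArea);(x,y),r=cv2.minEnclosingCircle(c);print('caddy',x,y,r,plane(K,E,(x,y),.01))
d=(im.max(2)<60).astype(np.uint8);d[:,:240]=0;d[:,285:]=0;d[:222]=0;d[275:]=0
c=max(cv2.findContours(d,0,1)[0],key=cv2.contourArea);rr=cv2.minAreaRect(c);print('bar',rr,plane(K,E,rr[0],.1))
p=plane(K,E,cv2.boxPoints(rr),.1);print(p)
E
```

```text
ring 353.5 217.5 18.506855010986328 [[0.4861 0.0461]]
caddy 261.253173828125 249.34388732910156 25.401525497436523 [[0.4092 0.2866]]
bar ((260.70001220703125, 248.40005493164062), (34.435447692871094, 5.366562843322754), 63.43495178222656) [[0.41   0.2842]]
[[0.4467 0.3102]
 [0.4528 0.2978]
 [0.3737 0.2585]
 [0.3677 0.2708]]
```

View pics/crop1.png

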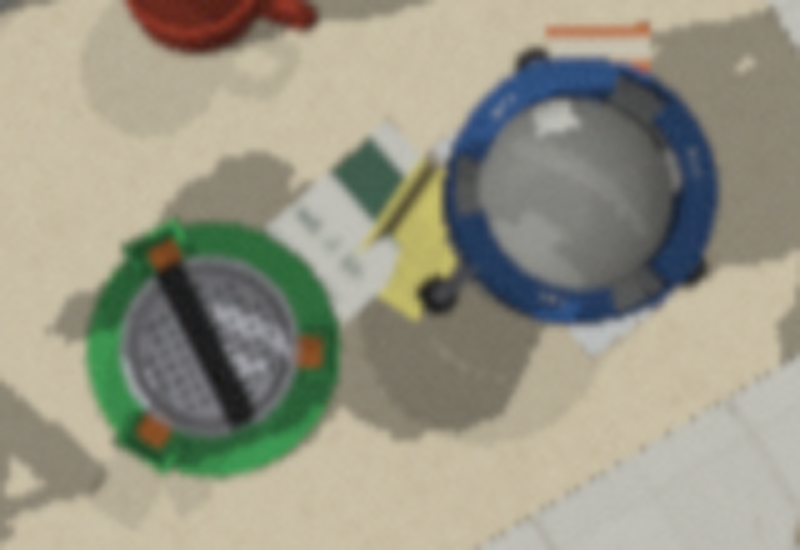

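The crop confirms the steel sieve in the green caddy: black bar from crop (170,255) to (240,420), lugs at (165,253), (311,350), (155,432). The ring's grey gaps are at crop (640,97), (467,187), (633,288). Sieve x is about 26° and the gaps about -31° mod 120, so the plan is to grasp at yaw 26, enter at yaw -31 and lock at about -76.

>>> apply_moves([
  {"travel": [20, 20, 0], "roll": 0, "jaw": 87},
  {"travel": [30, 30, 0], "roll": 0, "jaw": 87},
  {"travel": [30, 30, 0], "roll": 0, "jaw": 87},
  {"travel": [30, 30, 0], "roll": 0, "jaw": 87},
  {"travel": [30, 30, 0], "roll": 0, "jaw": 87},
  {"travel": [30, 30, 0], "roll": 0, "jaw": 87},
  {"travel": [30, 30, 0], "roll": 0, "jaw": 87},
  {"travel": [25, 25, 0], "roll": 0, "jaw": 87},
  {"travel": [12, 10, 0], "roll": 0, "jaw": 87},
  {"travel": [0, 0, 0], "roll": -6, "jaw": 87},
])

```text
clock: 1.1
tool_pos: [0.4109, 0.2831, 0.2118]
orientation: [-180.0, 0.0, -21.0]
force: [0.2, 1.8, -0.3]
opening: 0.0868
gripper_force: 0.0
```

>>> apply_moves([
  {"travel": [0, 0, 0], "roll": -8, "jaw": 87},
  {"travel": [0, 0, 0], "roll": -8, "jaw": 87},
  {"travel": [0, 0, 0], "roll": -8, "jaw": 87},
  {"travel": [0, 0, 0], "roll": -8, "jaw": 87},
  {"travel": [0, 0, 0], "roll": -8, "jaw": 87},
  {"travel": [0, 0, 0], "roll": -7, "jaw": 87},
  {"travel": [0, 0, 0], "roll": 0, "jaw": 87},
  {"travel": [0, 0, 0], "roll": 0, "jaw": 87},
])

```text
clock: 1.9
tool_pos: [0.4105, 0.2852, 0.2116]
orientation: [180.0, 0.0, 25.9]
force: [0.7, -0.1, 0.6]
opening: 0.0869
gripper_force: 0.0
```

```bash
python3 - <<'E'
from h import *
o=ctrl.get_obs();print(o['tool_pos'],o['orientation'],o['joint_pos'],o['force'])
im=ctrl.snapshot('wrist')[:,:,::-1].copy();cv2.imwrite('pics/w1.png',im)
K,E=cam('wrist',o);print(proj(K,E,[.41,.284,.1]))
E
```

```text
[0.4105 0.2852 0.2116] [179.9924   0.019   25.8829] [ 57.3523   3.898  -20.9209  -0.0038 -65.2013  58.5323] [ 0.6783 -0.147   0.5504]
[[282.9722 206.2541]]
```

View pics/w1.png

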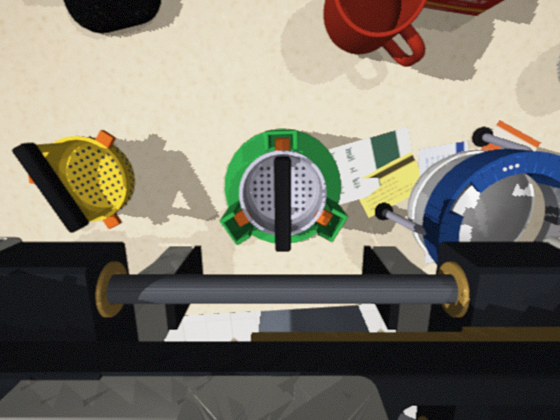

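The wrist view shows the bar from (283,157) to (283,250), well aligned between the fingers, and the yellow look-alike off to the left. Next I measure the bar ends.

```bash
python3 - <<'E'
from h import *
o=ctrl.get_obs();im=cv2.imread('pics/w1.png');K,E=cam('wrist',o)
d=(im.max(2)<60).astype(np.uint8);m=np.zeros_like(d);m[145:253,255:310]=1;d*=m
c=max(cv2.findContours(d,0,1)[0],key=cv2.contourArea).reshape(-1,2)
p=plane(K,E,c,.1)
rr=cv2.minAreaRect((p*1000).astype(np.float32));print(rr)
ctr=np.array(rr[0])/1000
b=cv2.boxPoints(rr);print(b)
g=o['tool_pos'];print(totool(o,1000*np.r_[ctr-g[:2],0]))
hsv=cv2.cvtColor(im,cv2.COLOR_BGR2HSV)
q=cv2.inRange(hsv,(3,150,100),(18,255,255));q[:,:220]=0;q[:,340:]=0;q[:120]=0;q[240:]=0
P=[]
for k in cv2.findContours(q,0,1)[0]:
    if cv2.contourArea(k)>30:
        (x,y),_,_=cv2.minAreaRect(k);w=plane(K,E,(x,y),.044)[0];P.append(w);print((x,y),w,cv2.contourArea(k))
P=np.array(P);print(P.mean(0))
E
```

```text
((410.954345703125, 284.8994140625), (89.96047973632812, 16.168493270874023), 25.858501434326172)
[[366.9519 272.5561]
 [374.0038 258.0065]
 [454.9568 297.2427]
 [447.9049 311.7924]]
[ 0.3423  0.4057 -0.0001]
(324.38458251953125, 217.9230499267578) [0.4054 0.2297] 121.5
(240.39703369140625, 218.16175842285156) [0.3638 0.3147] 113.0
(282.0, 143.5) [0.4584 0.3084] 149.0
[0.4092 0.2843]
```

>>> apply_moves([
  {"travel": [0, 0, 20], "roll": 0, "jaw": 87},
  {"travel": [0, 0, 30], "roll": 0, "jaw": 87},
  {"travel": [0, 0, 30], "roll": 0, "jaw": 60},
  {"travel": [0, 0, 25], "roll": 0, "jaw": 50},
  {"travel": [0, 0, 10], "roll": 0, "jaw": 40},
  {"travel": [0, 0, 0], "roll": 0, "jaw": 25},
  {"travel": [0, 0, 0], "roll": 0, "jaw": 18},
  {"travel": [0, 0, 0], "roll": 0, "jaw": 10},
  {"travel": [0, 0, 0], "roll": 0, "jaw": 5},
  {"travel": [0, 0, 0], "roll": 0, "jaw": 5},
])

```text
clock: 2.95
tool_pos: [0.4108, 0.2854, 0.0976]
orientation: [-180.0, -0.1, 26.1]
force: [-0.5, 0.2, -0.2]
opening: 0.028
gripper_force: 0.0
```

>>> apply_moves([
  {"travel": [0, 0, 0], "roll": 0, "jaw": 5},
  {"travel": [0, 0, 0], "roll": 0, "jaw": 5},
  {"travel": [0, 0, 0], "roll": 0, "jaw": 5},
])

```text
clock: 3.25
tool_pos: [0.4105, 0.285, 0.0968]
orientation: [-180.0, -0.0, 26.1]
force: [-0.4, -0.3, -0.2]
opening: 0.0072
gripper_force: 0.0
```

```bash
python3 - <<'E'
from h import *
o=ctrl.get_obs();print(o['tool_pos'],o['opening'],o['gripper_force'])
a=ctrl.snapshot('wrist')[:,:,::-1][100:400];b=ctrl.snapshot('scene')[:,:,::-1]
b=cv2.resize(b[170:270,140:320],(560,311),interpolation=cv2.INTER_CUBIC)
cv2.imwrite('pics/g1.png',np.vstack([a[:280],b]))
E
```

```text
[0.4105 0.285  0.0968] 0.00718084996518739 0.0
```

View pics/g1.png

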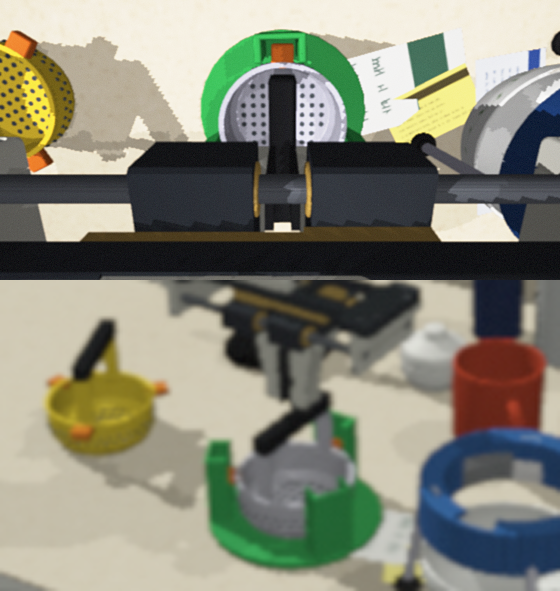

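The scene half shows the fingertips at about (290,395) in the crop, at or above the bar rather than clearly round it. I project the expected tip and bar points to check.

```bash
python3 - <<'E'
from h import *
o=ctrl.get_obs();print(o['tool_pos'],o['opening'],o['gripper_force'],o['clock'])
K,E=cam('scene')
p=o['tool_pos'];q=proj(K,E,[[p[0],p[1],z] for z in(.073,.092,.1,.13)])
print(q, (q-[140,170])*3.11+[0,280])
e=np.array([np.cos(np.radians(26)),np.sin(np.radians(26))])*.046
q=proj(K,E,[[.411+e[0],.285+e[1],.1],[.411-e[0],.285-e[1],.1]]);print((q-[140,170])*3.11+[0,280])
E
```

```text
[0.4105 0.285  0.0968] 0.005738996728314957 0.0 3.35
[[234.2529 221.4921]
 [234.0103 214.9659]
 [233.9071 212.1871]
 [233.5136 201.5999]] [[293.1265 440.1403]
 [292.3722 419.8438]
 [292.051  411.2019]
 [290.8274 378.2756]]
[[325.9491 386.4729]
 [257.2922 437.0207]]
```

>>> apply_moves([
  {"travel": [0, 0, 0], "roll": 0, "jaw": 5},
  {"travel": [0, 0, 0], "roll": 0, "jaw": 5},
])

```text
clock: 3.55
tool_pos: [0.4105, 0.285, 0.0967]
orientation: [180.0, 0.0, 26.1]
force: [0.4, 0.2, -0.5]
opening: 0.0051
gripper_force: 0.0
```

```bash
python3 - <<'E'
from h import *
o=ctrl.get_obs()
K,E=cam('wrist',o);e=np.array([np.cos(np.radians(26)),np.sin(np.radians(26))])
for z in(.08,.09,.1,.11): print(z,proj(K,E,[.411+e[0]*.046,.285+e[1]*.046,z]))
p=o['tool_pos'];n=np.array([-e[1],e[0]])
print('tips',proj(K,E,[[*(p[:2]+s*.01*n),p[2]-.022] for s in(-1,1)]))
a=ctrl.snapshot('wrist')[:,:,::-1][140:340,180:390];b=ctrl.snapshot('scene')[:,:,::-1][170:250,190:290]
cv2.imwrite('pics/g2.png',np.hstack([cv2.resize(a,(400,400)),cv2.resize(b,(400,400),interpolation=cv2.INTER_CUBIC)]))
E
```

```text
0.08 [[282.4371 168.7898]]
0.09 [[282.4536 171.105 ]]
0.1 [[282.472  173.6843]]
0.11 [[282.4926 176.5757]]
tips [[297.3175 238.6666]
 [266.8015 238.6434]]
```

View pics/g2.png

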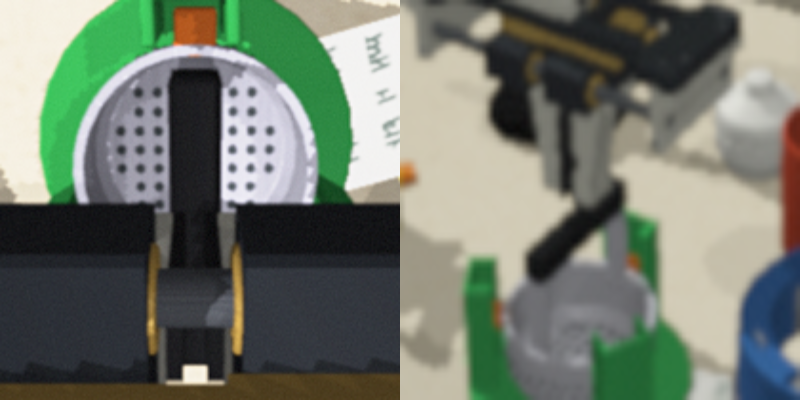

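The right half shows both fingertips ending at about (595,205), clear above the bar's middle at (575,232). They closed on air, so the tips sit higher than the state implies. The pan rim leaves room, so I'll open and go 25 mm lower.

>>> apply_moves([
  {"travel": [0, 0, 0], "roll": 0, "jaw": 50},
  {"travel": [0, 0, 0], "roll": 0, "jaw": 50},
  {"travel": [0, 0, 0], "roll": 0, "jaw": 50},
  {"travel": [0, 0, 0], "roll": 0, "jaw": 50},
  {"travel": [0, 0, 0], "roll": 0, "jaw": 50},
  {"travel": [0, 0, 6], "roll": 0, "jaw": 50},
])

```text
clock: 4.25
tool_pos: [0.4109, 0.2855, 0.0912]
orientation: [-180.0, -0.1, 26.1]
force: [-0.2, 1.2, -0.3]
opening: 0.0469
gripper_force: 0.0
```

>>> apply_moves([
  {"travel": [0, 0, 6], "roll": 0, "jaw": 50},
  {"travel": [0, 0, 6], "roll": 0, "jaw": 50},
  {"travel": [0, 0, 5], "roll": 0, "jaw": 50},
  {"travel": [0, 0, 0], "roll": 0, "jaw": 50},
])

```text
clock: 4.65
tool_pos: [0.4101, 0.2845, 0.0727]
orientation: [180.0, 0.1, 26.1]
force: [-0.7, -0.7, 0.5]
opening: 0.0498
gripper_force: 0.0
```

```bash
python3 - <<'E'
from h import *
o=ctrl.get_obs();print(o['tool_pos'],o['opening'],o['force'])
b=ctrl.snapshot('scene')[:,:,::-1][170:250,190:290]
cv2.imwrite('pics/g3.png',cv2.resize(b,(500,400),interpolation=cv2.INTER_CUBIC))
E
```

```text
[0.4101 0.2845 0.0727] 0.04983126279371938 [-0.6838 -0.663   0.454 ]
```

View pics/g3.png

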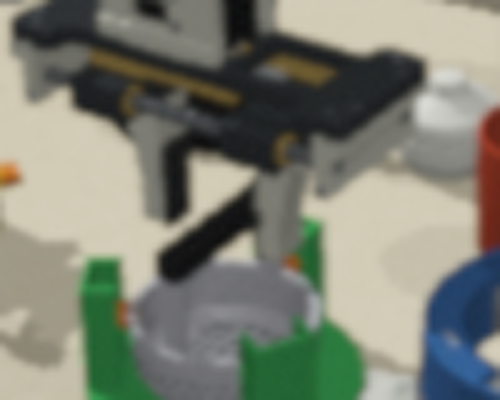

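The fingers now straddle the bar: near tip at (280,258), far tip at (170,215), and the bar's middle at (210,230). The tips are about level with the bar's underside, roughly 26 mm higher than the stated geometry. I'll go 9 mm deeper and close.

>>> apply_moves([
  {"travel": [0, 0, 5], "roll": 0, "jaw": 50},
  {"travel": [0, 0, 4], "roll": 0, "jaw": 50},
  {"travel": [0, 0, 0], "roll": 0, "jaw": 30},
  {"travel": [0, 0, 0], "roll": 0, "jaw": 20},
  {"travel": [0, 0, 0], "roll": 0, "jaw": 14},
  {"travel": [0, 0, 0], "roll": 0, "jaw": 8},
  {"travel": [0, 0, 0], "roll": 0, "jaw": 4},
  {"travel": [0, 0, 0], "roll": 0, "jaw": 4},
  {"travel": [0, 0, 0], "roll": 0, "jaw": 4},
  {"travel": [0, 0, 0], "roll": 0, "jaw": 4},
])

```text
clock: 5.7
tool_pos: [0.4106, 0.285, 0.0649]
orientation: [-180.0, -0.0, 26.1]
force: [0.7, -0.7, 1.1]
opening: 0.0154
gripper_force: 30.0
```

Gripped: opening 15.4 mm, 30 N. Now I lift straight up.

>>> apply_moves([
  {"travel": [0, 0, -4], "roll": 0, "jaw": 4},
  {"travel": [0, 0, -8], "roll": 0, "jaw": 4},
  {"travel": [0, 0, -10], "roll": 0, "jaw": 4},
  {"travel": [0, 0, -12], "roll": 0, "jaw": 4},
  {"travel": [0, 0, -20], "roll": 0, "jaw": 4},
  {"travel": [0, 0, -26], "roll": 0, "jaw": 4},
  {"travel": [0, 0, -26], "roll": 0, "jaw": 4},
  {"travel": [0, 0, -20], "roll": 0, "jaw": 4},
  {"travel": [0, 0, -14], "roll": 0, "jaw": 4},
  {"travel": [0, 0, 0], "roll": 0, "jaw": 4},
])

```text
clock: 6.7
tool_pos: [0.4114, 0.286, 0.2078]
orientation: [-179.9, -0.3, 26.1]
force: [0.6, 0.1, -2.2]
opening: 0.0157
gripper_force: 30.0
```

```bash
python3 - <<'E'
from h import *
o=ctrl.get_obs();print(o['tool_pos'],o['orientation'],o['force'],o['opening'])
K,E=cam('top');im=ctrl.snapshot('top')[:,:,::-1].copy()
im0=cv2.imread('pics/top0.png')
hsv=cv2.cvtColor(im,cv2.COLOR_BGR2HSV)
b=cv2.inRange(cv2.cvtColor(im0,cv2.COLOR_BGR2HSV),(100,90,40),(125,255,255));b[:,:300]=0;b[:185]=0;b[250:]=0;b[:,368:]=0
n=np.argwhere(b)[:,::-1]
h=cv2.convexHull(n.astype(np.int32));e=cv2.fitEllipse(h);print('ring px',e)
w=plane(K,E,h.reshape(-1,2),.119);(c,r)=cv2.minEnclosingCircle((w*1000).astype(np.float32));print(c,r)
e=cv2.fitEllipse((w*1000).astype(np.float32));print(e)
s=cv2.resize(ctrl.snapshot('scene')[:,:,::-1][140:290,150:370],(792,540),interpolation=cv2.INTER_CUBIC);cv2.imwrite('pics/s2.png',s)
E
```

```text
[0.4114 0.286  0.2078] [-179.8786   -0.2641   26.0971] [ 0.6254  0.0507 -2.1842] 0.01566901517443017
ring px ((335.793212890625, 217.80934143066406), (52.46732711791992, 53.68461227416992), 134.98265075683594)
(486.4295349121094, 91.05021667480469) 69.58844757080078
((485.9197692871094, 91.94137573242188), (134.87599182128906, 135.81822204589844), 107.92967987060547)
```

View pics/s2.png

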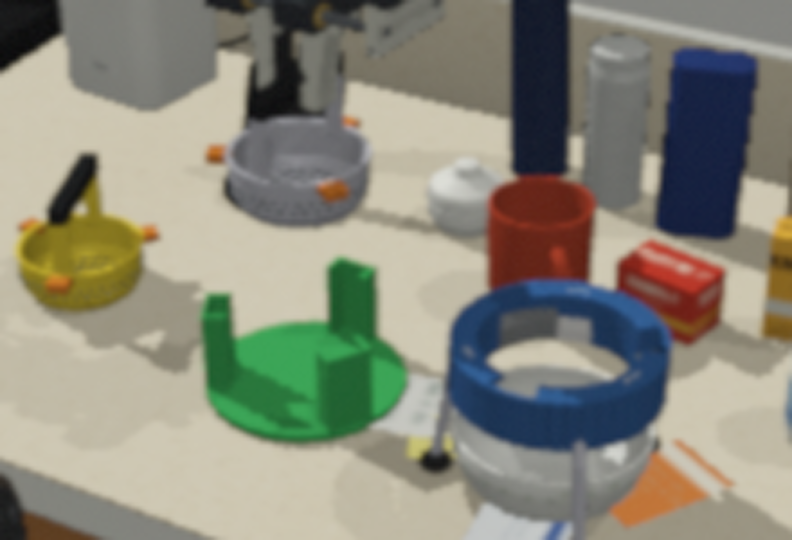

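The sieve hangs level and clear, and the caddy stands undisturbed with its guides at (215,330), (352,300), (345,385). The ring centre is about (0.486, 0.0915). Next I move to a viewing spot short of the ring at yaw -31.

>>> apply_moves([
  {"travel": [-8, 12, 0], "roll": 0, "jaw": 4},
  {"travel": [-16, 24, 0], "roll": 0, "jaw": 4},
  {"travel": [-18, 26, 0], "roll": 0, "jaw": 4},
  {"travel": [-18, 26, 0], "roll": 0, "jaw": 4},
  {"travel": [-12, 18, 0], "roll": 0, "jaw": 4},
  {"travel": [-6, 9, 0], "roll": 0, "jaw": 4},
  {"travel": [0, 0, 0], "roll": 5, "jaw": 4},
  {"travel": [0, 0, 0], "roll": 7, "jaw": 4},
  {"travel": [0, 0, 0], "roll": 8, "jaw": 4},
  {"travel": [0, 0, 0], "roll": 8, "jaw": 4},
])

```text
clock: 7.8
tool_pos: [0.3907, 0.1471, 0.2041]
orientation: [180.0, 0.0, -2.3]
force: [-0.9, 0.2, -2.2]
opening: 0.0154
gripper_force: 30.0
```

>>> apply_moves([
  {"travel": [0, 0, 0], "roll": 8, "jaw": 4},
  {"travel": [0, 0, 0], "roll": 8, "jaw": 4},
  {"travel": [0, 0, 0], "roll": 7, "jaw": 4},
  {"travel": [0, 0, 0], "roll": 6, "jaw": 4},
  {"travel": [0, 0, 0], "roll": 0, "jaw": 4},
  {"travel": [0, 0, 0], "roll": 0, "jaw": 4},
  {"travel": [0, 0, 0], "roll": 0, "jaw": 4},
])

```text
clock: 8.5
tool_pos: [0.3909, 0.1474, 0.2046]
orientation: [180.0, 0.0, -30.8]
force: [-0.0, 0.7, -1.2]
opening: 0.0159
gripper_force: 30.0
```

```bash
python3 - <<'E'
from h import *
o=ctrl.get_obs();print(o['tool_pos'],o['orientation'],o['force'],o['clock'])
np.save('o2.npy',np.r_[o['tool_pos'],o['orientation']])
im=ctrl.snapshot('wrist')[:,:,::-1];cv2.imwrite('pics/w2.png',im)
E
```

```text
[0.3909 0.1474 0.2046] [179.9783   0.0062 -30.782 ] [-0.0455  0.7172 -1.2002] 8.5
```

View pics/w2.png

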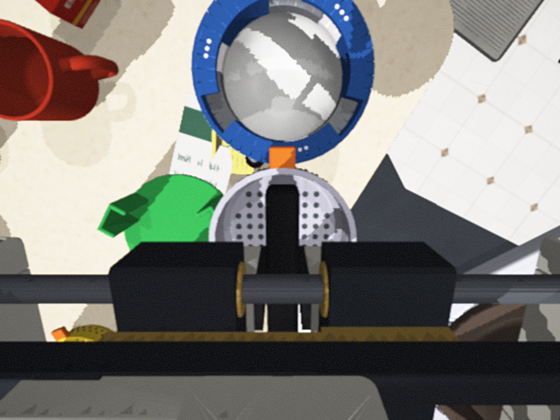

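The wrist view shows the ring centred near (283,75), gaps at (228,118), (348,115) and the top edge (285,0), dots at (208,48), (303,150), and the sieve's lug at (283,157).

```bash
python3 - <<'E'
from h import *
from scipy.optimize import least_squares
a=np.load('o2.npy');o=dict(tool_pos=a[:3],orientation=a[3:]);K,E=cam('wrist',o)
im=cv2.imread('pics/w2.png');hsv=cv2.cvtColor(im,cv2.COLOR_BGR2HSV)
b=cv2.inRange(hsv,(100,110,40),(125,255,255));b[170:]=0;b[:,:180]=0;b[:,385:]=0
b=cv2.morphologyEx(b,cv2.MORPH_OPEN,np.ones((3,3)))
h=cv2.convexHull(np.argwhere(b)[:,::-1].astype(np.int32)).reshape(-1,2);h=h[(h[:,1]>6)]
w=plane(K,E,h,.121)
f=least_squares(lambda q:np.hypot(*(w-q[:2]).T)-q[2],[.486,.09,.069],loss='soft_l1',f_scale=.001);c=f.x;print('ring',c,np.abs(f.fun).max())
# fixed radius: camera sees the top edge
f=least_squares(lambda q:np.hypot(*(w-q).T)-.069,c[:2],loss='soft_l1',f_scale=.001);c=f.x;print('fixed r',c)
for r in(.054,.057,.060):
    t=np.radians(np.arange(0,360,.5));P=np.c_[c[0]+r*np.cos(t),c[1]+r*np.sin(t),0*t+.121]
    uv=np.round(proj(K,E,P)).astype(int);ok=(uv[:,1]>=0)
    v=np.array([b[y,x]>0 if y>=0 else True for x,y in uv]);
    g=np.degrees(t)[~v];s=np.split(g,np.where(np.diff(g)>2)[0]+1)
    print(r,[(k[0],k[-1],(k[0]+k[-1])/2) for k in s if len(k)>6])
# lug of held sieve, bar edges direction
q=cv2.inRange(hsv,(3,150,100),(18,255,255));q[:140]=0;q[180:]=0;q[:,:260]=0;q[:,310:]=0
m=cv2.moments(q);print('lug px',m['m10']/m['m00'],m['m01']/m['m00'])
print('lug expected',proj(K,E,[*(a[:2]+.054*np.array([np.cos(np.radians(a[5])),np.sin(np.radians(a[5]))])),.044+.14]))
d=(im.max(2)<60).astype(np.uint8);mm=np.zeros_like(d);mm[178:238,255:308]=1
k=max(cv2.findContours(d*mm,0,1)[0],key=cv2.contourArea);print('bar',cv2.minAreaRect(k))
E
```

```text
ring [0.4852 0.0905 0.0681] 0.001080383036363347
fixed r [0.486  0.0902]
0.054 [(np.float64(76.5), np.float64(102.0), np.float64(89.25)), (np.float64(194.0), np.float64(218.0), np.float64(206.0))]
0.057 [(np.float64(36.5), np.float64(50.0), np.float64(43.25)), (np.float64(76.0), np.float64(101.5), np.float64(88.75)), (np.float64(138.5), np.float64(159.5), np.float64(149.0)), (np.float64(194.0), np.float64(218.5), np.float64(206.25)), (np.float64(280.5), np.float64(288.5), np.float64(284.5))]
0.06 [(np.float64(75.5), np.float64(101.5), np.float64(88.5)), (np.float64(138.0), np.float64(168.5), np.float64(153.25)), (np.float64(193.5), np.float64(218.5), np.float64(206.0))]
lug px 282.0 157.03824091778202
lug expected [[281.5187 155.7447]]
bar ((282.0, 210.5), (53.0, 32.0), 90.0)
```

Gaps come out at about -32° mod 120, with the ring centre at (0.486, 0.0906). The shift works out to 111 mm along tool x and +1° roll. Lugs should land at TCP z of about 0.131.

>>> apply_moves([
  {"travel": [12, 0, 0], "roll": 0.5, "jaw": 4},
  {"travel": [24, 0, 0], "roll": 0.5, "jaw": 4},
  {"travel": [28, 0, 0], "roll": 0, "jaw": 4},
  {"travel": [26, 0, 0], "roll": 0, "jaw": 4},
  {"travel": [15, 0, 0], "roll": 0, "jaw": 4},
  {"travel": [6, 0, 0], "roll": 0, "jaw": 4},
  {"travel": [0, 0, 0], "roll": 0, "jaw": 4},
  {"travel": [0, 0, 0], "roll": 0, "jaw": 4},
  {"travel": [0, 0, 0], "roll": 0, "jaw": 4},
])

```text
clock: 9.45
tool_pos: [0.4849, 0.0895, 0.2049]
orientation: [-180.0, 0.0, -31.9]
force: [0.7, -0.1, -3.0]
opening: 0.0157
gripper_force: 30.0
```

>>> apply_moves([
  {"travel": [0, 0, 10], "roll": 0, "jaw": 4},
  {"travel": [0, 0, 15], "roll": 0, "jaw": 4},
  {"travel": [0, 0, 12], "roll": 0, "jaw": 4},
  {"travel": [0, 0, 8], "roll": 0, "jaw": 4},
  {"travel": [0, 0, 0], "roll": 0, "jaw": 4},
  {"travel": [0, 0, 0], "roll": 0, "jaw": 4},
])

```text
clock: 10.05
tool_pos: [0.4856, 0.0891, 0.1598]
orientation: [180.0, -0.0, -31.9]
force: [0.7, -0.7, -2.2]
opening: 0.0154
gripper_force: 30.0
```

```bash
python3 - <<'E'
from h import *
o=ctrl.get_obs();print(o['tool_pos'],o['orientation'],o['force'],o['clock'])
d=np.r_[.486-o['tool_pos'][0],.0906-o['tool_pos'][1],0]*1000;print(totool(o,d))
a=ctrl.snapshot('wrist')[:,:,::-1];cv2.imwrite('pics/w3f.png',a);np.save('o3.npy',np.r_[o['tool_pos'],o['orientation']])
a=cv2.resize(a[110:250,190:370],(440,342));b=cv2.resize(ctrl.snapshot('scene')[:,:,::-1][180:290,250:360],(342,342),interpolation=cv2.INTER_CUBIC)
cv2.imwrite('pics/w3.png',np.hstack([a,b]))
E
```

```text
[0.4856 0.0891 0.1598] [179.9887  -0.0082 -31.907 ] [ 0.7286 -0.6857 -2.192 ] 10.05
[-0.4287 -1.4454 -0.0003]
```

View pics/w3.png

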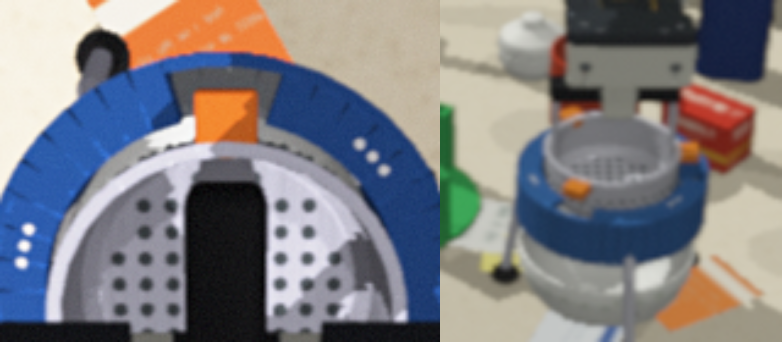

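All 10 pictures are used. The lug at (226,115) sits centred in the grey gap, (180–272), and in the scene half the other lugs hang over their gaps. Now I lower gently.

>>> apply_moves([
  {"travel": [0, -0.5, 5], "roll": 0, "jaw": 4},
  {"travel": [0, 0, 5], "roll": 0, "jaw": 4},
  {"travel": [0, 0, 4], "roll": 0, "jaw": 4},
  {"travel": [0, 0, 4], "roll": 0, "jaw": 4},
  {"travel": [0, 0, 3], "roll": 0, "jaw": 4},
])

```text
clock: 10.65
tool_pos: [0.4856, 0.0894, 0.1383]
orientation: [180.0, 0.0, -31.9]
force: [-0.6, 0.9, -1.8]
opening: 0.0161
gripper_force: 30.0
```

>>> apply_moves([
  {"travel": [0, 0, 2], "roll": 0, "jaw": 4},
  {"travel": [0, 0, 2], "roll": 0, "jaw": 4},
  {"travel": [0, 0, 1], "roll": 0, "jaw": 4},
  {"travel": [0, 0, 0], "roll": 0, "jaw": 4},
])

```text
clock: 11.05
tool_pos: [0.4857, 0.0895, 0.1337]
orientation: [180.0, 0.0, -31.9]
force: [0.3, -0.7, -1.8]
opening: 0.0161
gripper_force: 30.0
```

Within ~2.5 mm of the track, no contact so far. I continue in small steps.

>>> apply_moves([
  {"travel": [0, 0, 1], "roll": 0, "jaw": 4},
  {"travel": [0, 0, 0.7], "roll": 0, "jaw": 4},
  {"travel": [0, 0, 0], "roll": 0, "jaw": 4},
])

```text
clock: 11.35
tool_pos: [0.4857, 0.0895, 0.132]
orientation: [180.0, 0.0, -31.9]
force: [-0.9, 1.0, -1.5]
opening: 0.0157
gripper_force: 30.0
```

>>> apply_moves([
  {"travel": [0, 0, 0.7], "roll": 0, "jaw": 4},
  {"travel": [0, 0, 0], "roll": 0, "jaw": 4},
])

```text
clock: 11.55
tool_pos: [0.4857, 0.0895, 0.1313]
orientation: [180.0, 0.0, -31.9]
force: [0.0, 0.2, -1.9]
opening: 0.016
gripper_force: 30.0
```

No contact yet, so the lugs are just above the track and below the claws (5 mm of headroom). I turn clockwise here.

>>> apply_moves([
  {"travel": [0, 0, 0], "roll": 3, "jaw": 4},
  {"travel": [0, 0, 0], "roll": 4, "jaw": 4},
  {"travel": [0, 0, 0], "roll": 4, "jaw": 4},
  {"travel": [0, 0, 0], "roll": 0, "jaw": 4},
])

```text
clock: 11.95
tool_pos: [0.4857, 0.0895, 0.1314]
orientation: [-180.0, -0.0, -43.0]
force: [-0.1, -0.9, -1.7]
opening: 0.0161
gripper_force: 30.0
```

```bash
python3 -c "
from h import *
o=ctrl.get_obs();print(o['tool_pos'],o['orientation'],o['force'],o['moment'],o['opening'])"
```

```text
[0.4857 0.0895 0.1314] [-179.9989   -0.0016  -42.9759] [-0.1349 -0.8567 -1.6516] [0.0014 0.0154 0.0017] 0.01611059145528968
```

Free turning, no force. I continue to 45°, yaw about -77.

>>> apply_moves([
  {"travel": [0, 0, 0], "roll": 5, "jaw": 4},
  {"travel": [0, 0, 0], "roll": 5, "jaw": 4},
  {"travel": [0, 0, 0], "roll": 5, "jaw": 4},
  {"travel": [0, 0, 0], "roll": 5, "jaw": 4},
  {"travel": [0, 0, 0], "roll": 5, "jaw": 4},
  {"travel": [0, 0, 0], "roll": 5, "jaw": 4},
  {"travel": [0, 0, 0], "roll": 4, "jaw": 4},
  {"travel": [0, 0, 0], "roll": 0, "jaw": 4},
])

```text
clock: 12.75
tool_pos: [0.4857, 0.0895, 0.1314]
orientation: [-180.0, 0.0, -76.9]
force: [0.1, 0.1, -1.6]
opening: 0.0159
gripper_force: 30.0
```

```bash
python3 -c "
from h import *
o=ctrl.get_obs();print(o['tool_pos'],o['orientation'],o['force'],o['moment'],o['opening'])"
```

```text
[0.4857 0.0895 0.1314] [-179.9985    0.0002  -76.8664] [ 0.1216  0.1362 -1.6275] [ 0.0482 -0.0431 -0.001 ] 0.01587682001111282
```

Now I lower 7 mm into the notches.

>>> apply_moves([
  {"travel": [0, 0, 1.5], "roll": 0, "jaw": 4},
  {"travel": [0, 0, 1.5], "roll": 0, "jaw": 4},
  {"travel": [0, 0, 1], "roll": 0, "jaw": 4},
  {"travel": [0, 0, 0], "roll": 0, "jaw": 4},
])

```text
clock: 13.15
tool_pos: [0.4856, 0.0895, 0.1271]
orientation: [180.0, -0.0, -76.9]
force: [1.3, -0.8, -1.4]
opening: 0.0158
gripper_force: 30.0
```

>>> apply_moves([
  {"travel": [0, 0, 1], "roll": 0, "jaw": 4},
  {"travel": [0, 0, 1], "roll": 0, "jaw": 4},
  {"travel": [0, 0, 0.5], "roll": 0, "jaw": 4},
  {"travel": [0, 0, 0], "roll": 0, "jaw": 4},
])

```text
clock: 13.55
tool_pos: [0.4857, 0.0895, 0.1248]
orientation: [180.0, -0.0, -76.9]
force: [-0.1, 0.1, -1.9]
opening: 0.0159
gripper_force: 30.0
```

>>> apply_moves([
  {"travel": [0, 0, 0.4], "roll": 0, "jaw": 4},
  {"travel": [0, 0, 0.4], "roll": 0, "jaw": 4},
  {"travel": [0, 0, 0], "roll": 0, "jaw": 4},
])

```text
clock: 13.85
tool_pos: [0.4857, 0.0895, 0.124]
orientation: [180.0, 0.0, -76.9]
force: [-0.1, -0.3, -1.9]
opening: 0.0157
gripper_force: 30.0
```

>>> apply_moves([
  {"travel": [0, 0, 0.4], "roll": 0, "jaw": 4},
  {"travel": [0, 0, 0], "roll": 0, "jaw": 4},
])

```text
clock: 14.05
tool_pos: [0.4858, 0.0895, 0.1239]
orientation: [-180.0, -0.0, -76.9]
force: [-1.4, -1.2, 1.1]
opening: 0.0159
gripper_force: 30.0
```

The weight has come off the wrist at the expected depth, so the sieve is seated. I release slowly and rise.

>>> apply_moves([
  {"travel": [0, 0, 0], "roll": 0, "jaw": 18},
  {"travel": [0, 0, 0], "roll": 0, "jaw": 24},
  {"travel": [0, 0, 0], "roll": 0, "jaw": 36},
  {"travel": [0, 0, 0], "roll": 0, "jaw": 48},
  {"travel": [0, 0, 0], "roll": 0, "jaw": 48},
  {"travel": [0, 0, 0], "roll": 0, "jaw": 48},
  {"travel": [0, 0, -8], "roll": 0, "jaw": 48},
  {"travel": [0, 0, -15], "roll": 0, "jaw": 48},
  {"travel": [0, 0, -25], "roll": 0, "jaw": 48},
  {"travel": [0, 0, -25], "roll": 0, "jaw": 48},
])

```text
clock: 15.05
tool_pos: [0.4856, 0.0894, 0.1979]
orientation: [180.0, -0.0, -76.9]
force: [0.3, -0.3, -0.8]
opening: 0.0477
gripper_force: 0.0
```

>>> apply_moves([
  {"travel": [-20, 0, -20], "roll": 0, "jaw": 48},
  {"travel": [-30, 0, -10], "roll": 0, "jaw": 48},
  {"travel": [-30, 0, 0], "roll": 0, "jaw": 48},
  {"travel": [-20, 0, 0], "roll": 0, "jaw": 48},
  {"travel": [0, 0, 0], "roll": 0, "jaw": 48},
  {"travel": [0, 0, 0], "roll": 0, "jaw": 48},
  {"travel": [0, 0, 0], "roll": 0, "jaw": 48},
])

```text
clock: 15.75
tool_pos: [0.4631, 0.1864, 0.2269]
orientation: [-180.0, -0.0, -76.9]
force: [0.9, 0.3, 1.0]
opening: 0.0478
gripper_force: 0.0
```

```bash
python3 - <<'E'
from h import *
o=ctrl.get_obs();print(o['tool_pos'],o['orientation'],o['force'],o['clock'],o['opening'])
K,E=cam('wrist',o);im=ctrl.snapshot('wrist')[:,:,::-1];hsv=cv2.cvtColor(im,cv2.COLOR_BGR2HSV)
cv2.imwrite('pics/w4.png',im)
q=cv2.inRange(hsv,(3,150,100),(18,255,255))
for k in cv2.findContours(q,0,1)[0]:
    if cv2.contourArea(k)>15:
        m=cv2.moments(k);uv=(m['m10']/m['m00'],m['m01']/m['m00']);p=plane(K,E,uv,.103)[0]-[.486,.0906]
        print('orange',uv,cv2.contourArea(k),np.hypot(*p),np.degrees(np.arctan2(p[1],p[0])))
e=lambda a:np.array([.0+np.cos(np.radians(a)),np.sin(np.radians(a))])
d=(im.max(2)<60).astype(np.uint8);c=proj(K,E,[.486,.0906,.161+.008-.01])[0];print('ring axis px',c)
n,l,s,ce=cv2.connectedComponentsWithStats(d)
for i in range(1,n):
    if 300<s[i,4]<6000:
        k=max(cv2.findContours((l==i).astype(np.uint8),0,1)[0],key=cv2.contourArea).reshape(-1,2)
        r=cv2.minAreaRect((plane(K,E,k,.159)*1000).astype(np.float32));print('dark',ce[i],r)
# caddy and others: compare with the first top view
t=ctrl.snapshot('top')[:,:,::-1];t0=cv2.imread('pics/top0.png')
for nm,lo,hi,box in(('green',(50,120,40),(85,255,255),(225,215,300,285)),('red mug/box',(0,150,60),(8,255,255),(235,140,305,195))):
    for x in(t0,t):
        b=cv2.inRange(cv2.cvtColor(np.ascontiguousarray(x),cv2.COLOR_BGR2HSV),lo,hi);x0,y0,x1,y1=box;m=cv2.moments(b[y0:y1,x0:x1]);print(nm,m['m00']/255,x0+m['m10']/m['m00'],y0+m['m01']/m['m00'])
E
```

```text
[0.4631 0.1864 0.2269] [-179.9981   -0.0047  -76.9298] [0.9044 0.2714 0.9693] 15.75 0.04780677713563846
orange (124.43555555555555, 233.53435897435898) 487.5 0.20281322156718384 52.87830514718914
orange (158.06769374416433, 213.44024276377215) 357.0 0.16232383080693663 55.315209942782545
orange (121.66323024054982, 167.98625429553263) 145.5 0.1630920834726891 36.46799020899888
orange (329.90043290043286, 124.34199134199133) 38.5 0.05121126171408729 163.30291255366458
orange (233.99633699633696, 124.52014652014651) 45.5 0.04957861650965973 44.047151033555885
orange (2.261111111111111, 112.4611111111111) 30.0 0.2504451938005547 16.492134926113422
orange (57.112087912087915, 96.92344322344321) 455.0 0.19830787468948446 13.605825054675718
orange (25.880341880341877, 96.63783225321686) 1774.5 0.22591810113373048 13.475316653300089
orange (200.56014692378326, 53.06978879706152) 181.5 0.07641783454637767 -12.880205820066683
ring axis px [280.6073  86.922 ]
dark [18.8957  9.6987] ((668.2825317382812, 81.41885375976562), (35.44926452636719, 14.085707664489746), 28.559309005737305)
dark [281.1426  82.0846] ((497.9286193847656, 94.15084838867188), (41.84069061279297, 89.86396789550781), 12.974918365478516)
dark [537.9662 114.1136] ((299.243408203125, 70.01528930664062), (9.69697380065918, 90.23030853271484), 0.23634177446365356)
dark [ 20.3999 223.6437] ((665.9677734375, 238.0189208984375), (35.01991653442383, 40.56025314331055), 67.45024108886719)
dark [281.3012 271.0793] ((455.0913391113281, 224.689208984375), (167.63121032714844, 33.78556442260742), 15.034001350402832)
dark [333.4931 310.7069] ((422.8514709472656, 260.9666748046875), (78.47135162353516, 28.494060516357422), 5.299521446228027)
green 636.0 263.1823899371069 250.8490566037736Traceback (most recent call last):
  File "<stdin>", line 21, in <module>
ZeroDivisionError: float division by zero
```

The lugs lie under the claws at 44° and 163°, which are the notch angles, and the bar is at -77°. The gripped sieve went down the full 7 mm before touching, so it is locked, and the robot is clear. I hand it in.

```bash
python3 -c "
from plant import ctrl
print(ctrl.close_job())"
```

```text
the job is handed in; nothing more can be done
None
```

The job is handed in at about 16 s: the sieve is out of its caddy and locked in the ring's notches with the gripper clear; my last caddy check was right after the lift, because the arm hid it from the top camera at the end.

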